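Shelve the open tray of castings in the free bay

ROBOT

A 6-joint arm with a two-finger parallel gripper is mounted at the origin on the work surface. World frame = base frame: x ahead of the robot, y to its left, z up, the work surface at z = 0. Lengths are in m, angles in rad, forces in N, time in s.
With the tool pointing down it reaches from about 0.375 to 0.9 m from the base axis. Payload 3.1 kg.
Tool frame: the origin (TCP) lies between the finger pads; the fingertips stand 17 mm ahead of it and the grasp point (between the pads) lies 2 mm behind it (robot.nose_length is the distance from the TCP to the fingertips, in m); z points along the fingers, y is the line along which they close (so a half turn about z gives the same grasp; the last joint's range is limited). The gripper opens to 87 mm and grips with 3 to 60 N. Pads are 19 mm wide; open, the fingers measure 117 mm over their backs; the gripper's body (75 mm by 190 mm) begins 51 mm behind the grasp point.
Start: joints at [0.994, 0.527, 1.433, -0, 1.181, -0.178], TCP at [0.243, 0.576, 0.24] pointing down, gripper open.
Joint ranges: [-3.08, 3.08], [-0.75, 2.2], [0.22, 2.44], [-1.43, 4.57], [0, 2.65], [-2.85, 2.85]. Speed limits (rad/s): [2.79, 2.79, 3.14, 3.14, 3.14, 3.14].

INTERFACE

Orientations are given as a unit quaternion [x, y, z, w].
In Python, from rig import robot, cams gives the robot as it stands.
- The arm moves only by the shell command python3 -m pendant 'ROWS' [FORCE]. ROWS is JSON, a list of rows, each an object with "jaw": the opening, from 0 (shut) to 1 (fully open); "linear": the shift along the tool's x, y, z in cm, a list of three; "twist": the turn about the tool's z in degrees. A call has 1 to 12 rows; each row shifts and turns the commanded pose from where the row before left it, along the tool's axes as they then stand; what a row does not reach is not made up. A row lasts 1/12 s, in which the tool goes at most 41.7 mm and 7.16 degrees, less where a joint would pass 70% of its speed; a pose out of reach is approached as far as the arm can. A call is refused whole if a number of a shift passes 4.17 or a number of a turn 7.16, either way. A call with a gripper value outside its range is refused whole. The fingers move at their own pace and stop on an object; FORCE is the grip in N (left out, the last holds). Time passes only in rows, so rows that do not move let the fingers close. It gives the time, the measured TCP pose, the force, the opening and the grip force at its end, in the units of the state.
- robot.get_obs(): the state, without advancing time (a new reading comes with each control period).
- cams.camera(name): name is "scene" or "top" or "wrist"; returns a dict with "color" (480x640x3 uint8, blue, green, red), "depth" (480x640 float32, m along the optical axis (not along the pixel's ray), 0 where there is no reading), "fov_y" (degrees; the focal length in pixels is half the picture's height over the tangent of half this angle, whatever the lens; pixels are square), "cx", "cy" (the principal point, pixels), "view" (4x4, takes a point from world to camera coordinates). Camera axes: x right, y down, z forward; pixel columns grow to the right and rows downward; lengths in m; the calibration is good to about 2 mm. A picture is of the moment at which its call begins.
- robot.hand_in(): hands the job in; it is judged then, once.
The state is a dict: "time": time; "q": joint angles; "joint_velocities": joint speeds; "joint_torque": joint torques, N m; "position": TCP position; "tool_rot": TCP orientation; "ft_force": force on the tool from outside, world axes, zero at the start; "moment": the same for the moment, N m; "grip_width": finger opening in m; "grip_force": force on a finger pad.
Only numpy, scipy, OpenCV 4.12 (cv2) and the standard library are available. Lean on these libraries where they do the work, as an engineer would, in place of code of your own. Each camera call takes 0.05 s, during which the arm holds its last target. There are 200 camera calls.

TASK

Carry the blue tray of loose castings level to the rack and put it in the free bay, lengthwise and with nothing spilt. Slide it all the way in under the clear roof, gently, until it is up against the sprung red stop at the back and stays there, then let go. Leave the orange tray and everything else on the bench where it is.

Things in the scene. Friction and masses are not known exactly. Their poses are not given: they have to be found in the camera images.
- tray: loose open blue tray to carry, 150 mm long (x) by 100 wide (y), walls 22 high, 5 thick. Over its middle, along its length, a straight aluminium handle bar 14 mm wide, 20 tall, top 70 mm above the tray's underside, on a post (16 wide, 6 thick) at each end. 0.3 to 0.6 kg with contents. Origin: centre of underside. Either end may lead.
- rack: fixed grey two-bay rack. Origin: at bench height under the middle of the front edge of its clear roof; x points into the bays (away from the robot, turned up to 0.12 rad), y left, z up. Flat base plate 30 mm thick, x -110 to 240 mm, y +-136 mm; before x = 0 it is an open apron. Over x 0 to 200 mm three 8 mm walls (y = -132, 0, 132 mm) carry the roof.
- bay_left (a point): mouth of the left bay (124 mm clear width): mid width, under the roof's front edge, on the top of the base plate; rack axes. The roof's underside is 82 mm and its top 87 mm above the base plate. Bays are open at the rear but for the stops
- bay_right (a point): mouth of the right bay: the same for the right bay
- rail_left: fixed rail on the left bay's floor at its rear; origin at point bay_left, rack axes. It carries the stop: a red shoe 80 mm wide, 18 high, on a spring (0.6 N per mm, 12 mm travel) before a clamped black block. The block's place is unreported and differs: a tray just touching the shoe has its near end 0 to 20 mm inside the roof's front edge. Find it by touch or sight.
- rail_right: the same rail with its own sprung stop in the right bay
- orange_tray: another tray, orange, 120 mm long, 100 wide, 70 tall over its dark handle bar, with its own parts; it stands in one of the two bays, which is thereby taken (a green card, too thin to matter, lies in the free one). Origin: centre of underside.
- plates: stack of round plates, 124 mm across and 52 mm high, a bystander on the bench; origin: centre of its underside
- bottle: closed water bottle, 64 mm across, 190 mm tall, bystander; origin: centre of its underside
- pen_pot: glass with pens in it, 72 mm across, 85 mm tall (pens reach 175 mm), bystander; origin: centre of its underside
- bar_a: loose part in the blue tray: brass bar end, a cylinder 16 mm across and 30 mm long, lying on its side and free to roll. Origin: on its surface (turns with it)
- bar_a_center (a point): centre of bar_a
- bar_b: loose part in the blue tray: brass bar end, a cylinder 16 mm across and 30 mm long, lying on its side and free to roll. Origin: on its surface (turns with it)
- bar_b_center (a point): centre of bar_b
- disc_a: loose part in the blue tray: copper disc, 28 mm across and 11 mm thick, lying flat. Origin: on its surface (turns with it)
- disc_a_center (a point): centre of disc_a
- disc_b: loose part in the blue tray: copper disc, 28 mm across and 11 mm thick, lying flat. Origin: on its surface (turns with it)
- disc_b_center (a point): centre of disc_b
Things that resemble listed ones, but are neither listed nor needed, are in the scene too. Several things have the shape of the tray; the one meant has the colours described above.

How it is judged:
By the outcome, as a careful person would: the job done as asked, in the order asked, and still so for the second after the job is handed in, with the robot touching nothing.
It also fails if it takes over 72 s, if anything falls off the work surface, if the arm or the gripper's body presses on something with over 40 N, if the wrist force passes 120 N, or if a joint passes its speed limit or range.

## Working session

There is one attempt and no reset: what is moved stays moved. The work goes in short steps, Python scripts to look and compute and a shell command to move; the robot and the scene stay as the last step left them, time stands still between calls to the robot, and variables do not carry over. Pictures are saved under pics/ and viewed, at most 10 in all, crops included, and the job is handed in when it is done.

```bash
ls; mkdir -p pics; python3 - <<'E'
from rig import robot,cams
import cv2,numpy as np,pickle
d={n:cams.camera(n) for n in("top","scene")}
pickle.dump(d,open("d0.pkl","wb"))
for n in d:
    cv2.imwrite(f"pics/{n}0.png",d[n]["color"]); print(n,d[n]["fov_y"],d[n]["cx"],d[n]["cy"],np.round(d[n]["view"],3).tolist())
o=robot.get_obs();print(o)
E
```

```text
pics
top 42.02958468303436 330.9466071019565 242.7671167153034 [[0.024, -1.0, -0.008, -0.0], [-0.997, -0.023, -0.069, 0.465], [0.069, 0.009, -0.998, 1.301], [0.0, 0.0, 0.0, 1.0]]
scene 50.10805025002604 313.2418180314209 244.45961661148743 [[-0.743, 0.669, 0.002, 0.321], [0.583, 0.649, -0.489, -0.257], [-0.329, -0.362, -0.872, 1.423], [0.0, 0.0, 0.0, 1.0]]
{'time': 0.1, 'q': array([ 9.93522252e-01,  5.28384872e-01,  1.43376423e+00,  3.49128946e-06,
        1.18139893e+00, -1.78447310e-01]), 'joint_velocities': array([ 0.00169413, -0.00361446, -0.00184883, -0.00037983, -0.00063468,
        0.00179519]), 'joint_torque': array([ 9.72477847e-05, -4.40983415e+01, -1.77150017e+01,  6.34853239e-02,
        5.33653074e-02, -4.05621768e-05]), 'position': array([0.24230794, 0.57544377, 0.23866545]), 'tool_rot': array([ 1.98094929e-01,  9.80182352e-01, -9.08123439e-04, -3.62202127e-04]), 'ft_force': array([ 0.05529467,  0.57151197, -0.3711407 ]), 'moment': array([ 0.03984545, -0.06608371,  0.02378456]), 'grip_force': 0.0, 'grip_width': 0.08723692183367653}
```

View pics/top0.png

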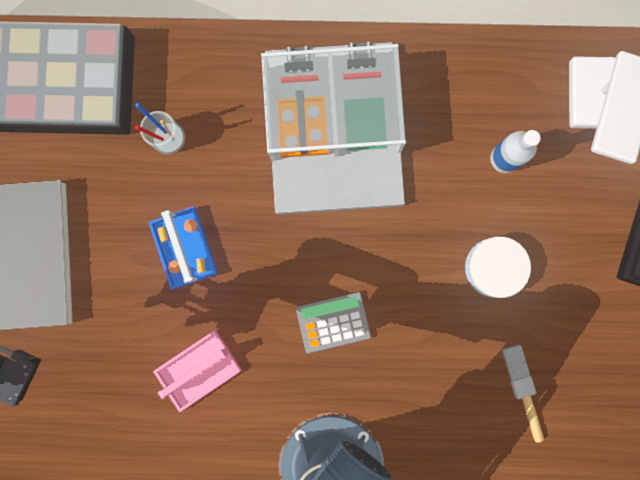

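View pics/scene0.png

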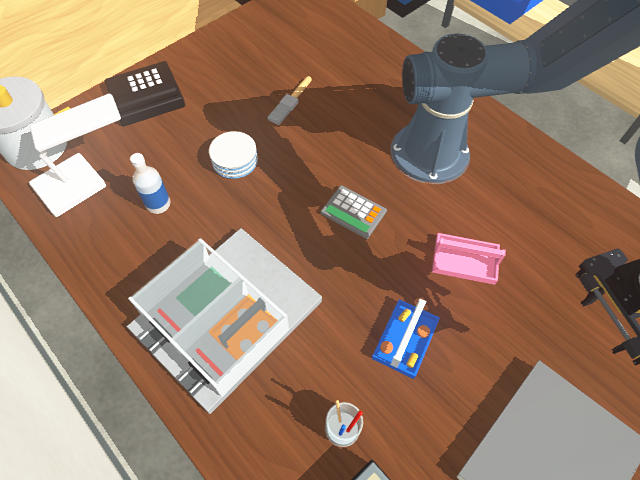

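The top view shows the blue tray at about (183,248), with its bar running from (167,212) to (187,282). The rack spans (262..405, 45..212). The orange tray sits in the left bay, so the right bay with the green card (365,122) is free; its red shoe is at (362,76). The pen pot, plates and bottle are clear of the path.

```bash
cat > h.py <<'E'
import numpy as np,cv2
def f(c): return 240/np.tan(np.radians(c["fov_y"]/2))
def cloud(c):
    v,u=np.mgrid[:480,:640]; z=c["depth"]; k=f(c)
    P=np.stack([(u-c["cx"])*z/k,(v-c["cy"])*z/k,z,np.ones_like(z)],-1)
    return (P@np.linalg.inv(c["view"]).T)[...,:3]
def ray(c,u,v,h):
    T=np.linalg.inv(c["view"]);d=T[:3,:3]@np.array([(u-c["cx"])/f(c),(v-c["cy"])/f(c),1]);o=T[:3,3]
    return o+d*(h-o[2])/d[2]
def rect(P):
    r=cv2.minAreaRect((P[:,:2]*1000).astype(np.float32)); return np.round(r[0],1),np.round(r[1],1),round(r[2],1)
def blob(m):
    n,l,s,_=cv2.connectedComponentsWithStats(m.astype(np.uint8)); i=1+np.argmax(s[1:,4]); return l==i
E
python3 - <<'E'
import pickle,numpy as np,cv2
from h import *
from rig import cams
d=pickle.load(open("d0.pkl","rb"))
for n in d:
    c=d[n];W=cloud(c);hsv=cv2.cvtColor(c["color"],cv2.COLOR_BGR2HSV);H,S,V=cv2.split(hsv);X,Y,Z=np.moveaxis(W,-1,0)
    ok=c["depth"]>0
    blue=blob((H>100)&(H<125)&(S>150)&ok&(X<.62)&(Y>.15)); t=np.median(W[blue],0);print(n,"tray",t)
    near=ok&(np.hypot(X-t[0],Y-t[1])<.11)
    for lo,hi in((.062,.08),(.016,.026)):
        m=near&(Z>lo)&(Z<hi);m=blob(m); print(" z",lo,np.median(Z[m]),rect(W[m]),m.sum())
    ap=ok&(Z>.024)&(Z<.036)&(X>.5)&(abs(Y)<.25)&(S<60);ap=blob(ap);print(" base",np.median(Z[ap]),rect(W[ap]))
    tp=ok&(Z>.105)&(Z<.125)&(X>.5)&(abs(Y-.02)<.2);tp=blob(tp);print(" roof",np.median(Z[tp]),rect(W[tp]),tp.sum())
    red=((H<8)|(H>172))&(S>110)&(V>90)&(X>.6)&(abs(Y)<.2)
    k,l,s,cc=cv2.connectedComponentsWithStats(red.astype(np.uint8))
    for i in range(1,k):
        if s[i,4]>40:
            v,u=np.where(l==i); pts=np.c_[u,v].astype(np.float32); print(" red",s[i],"zmed",np.median(Z[l==i]),np.round(cv2.boxPoints(cv2.minAreaRect(pts)),1).tolist())
            print("   at z48",[np.round(ray(c,*p,.048),4).tolist() for p in cv2.boxPoints(cv2.minAreaRect(pts))])
c=cams.camera("wrist");cv2.imwrite("pics/w0.png",c["color"])
E
```

```text
top tray [0.45596927 0.30184446 0.00613554]
 z 0.062 0.06951409985519375 (array([448.6, 324.1]), array([150.4,  16.1]), 20.7) 565
 z 0.016 0.021152171658487373 (array([458.8, 298. ]), array([151.3,  46.9]), 20.3) 334
 base 0.029907568167389487 (array([601.2,   1. ]), array([129.9, 272.5]), 5.3)
 roof 0.11686967924325997 (array([746.5,  14.2]), array([202.6, 272.7]), 5.2) 13665
scene tray [0.44679004 0.32582082 0.00630211]
 z 0.062 0.07021817096350269 (array([445.5, 325.8]), array([152.2,  15.5]), 20.8) 454
 z 0.016 0.021818485604317095 (array([445.9, 325.9]), array([153.1,  99.9]), 21.0) 561
 base 0.029541064621367186 (array([709. ,  12.8]), array([350.3, 274.6]), 5.2)
 roof 0.11609133333807048 (array([743.9,  15.4]), array([201. , 275.5]), 5.3) 11834
 red [158 309  22  22 101] zmed 0.11587026684505919 [[157.5, 310.5], [159.5, 308.5], [179.5, 328.5], [177.5, 330.5]]
   at z48 [[0.8239, -0.0809, 0.048], [0.8179, -0.0819, 0.048], [0.8116, -0.0135, 0.048], [0.8175, -0.0126, 0.048]]
 red [196 348  27  28 145] zmed 0.11614649755972861 [[195.5, 350.5], [198.0, 348.0], [222.5, 372.5], [220.0, 375.0]]
   at z48 [[0.8146, 0.0501, 0.048], [0.8074, 0.0492, 0.048], [0.8003, 0.1264, 0.048], [0.8073, 0.1271, 0.048]]
```

View pics/w0.png

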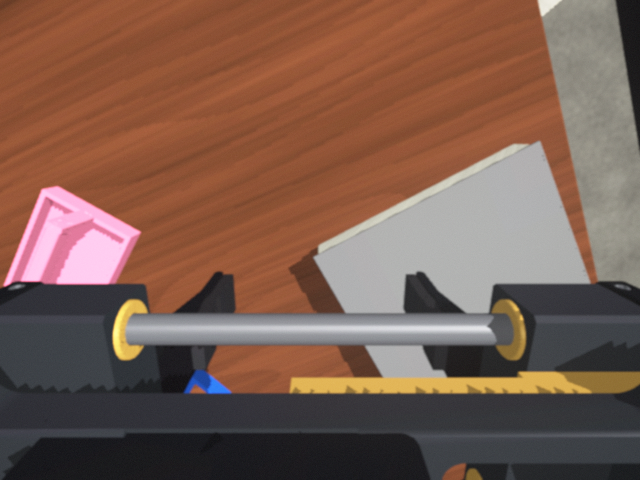

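The wrist view shows the two fingers at (210,320) and (430,320) with the tray corner at (200,380). The shoe puts the tray's near end about 14 mm under the roof, so I need the fingers' shape. I'll check that and refine the shoe position from the top view.

```bash
python3 - <<'E'
import pickle,numpy as np,cv2
from h import *
d=pickle.load(open("d0.pkl","rb"))
a=cv2.resize(d["scene"]["color"][230:400,540:640],None,fx=3.5,fy=3.5,interpolation=cv2.INTER_CUBIC)
b=cv2.resize(d["top"]["color"][38:160,255:412],None,fx=2.8,fy=2.8,interpolation=cv2.INTER_CUBIC)
o=np.zeros((600,800,3),np.uint8);o[:a.shape[0],:a.shape[1]]=a[:600];o[:b.shape[0],355:355+b.shape[1]]=b[:,:445];cv2.imwrite("pics/crop1.png",o)
c=d["top"];i=c["color"].astype(int)
R=np.array([.645,.0065]);th=np.radians(5.2);ex=np.array([np.cos(th),np.sin(th)]);ey=np.array([-ex[1],ex[0]])
red=(i[...,2]-np.maximum(i[...,0],i[...,1])>50);red[:60]=0;red[90:]=0
for lo,hi in((270,325),(335,390)):
    m=red.copy();m[:,:lo]=0;m[:,hi:]=0;v,u=np.where(m);print(u.min(),u.max(),v.min(),v.max())
    for uu in range(u.min()+6,u.max()-4,8):
        vs=v[u==uu]
        g=lambda q,h:np.round(1000*(np.array(ray(c,uu,q,h)[:2])-R)@np.c_[ex,ey],1)
        print(uu,vs.min(),vs.max(),"rear top@48",g(vs.min()-.5,.048),"front@48",g(vs.max()+.5,.048),"front@30",g(vs.max()+.5,.03))
E
```

```text
281 317 75 82
287 77 82 rear top@48 [173.9  88.8] front@48 [161.   89.6] front@30 [167.1  90.6]
295 76 81 rear top@48 [174.8  71.9] front@48 [162.   72.7] front@30 [168.1  73.5]
303 76 80 rear top@48 [173.7  55.2] front@48 [163.   55.9] front@30 [169.1  56.4]
311 75 80 rear top@48 [174.6  38.3] front@48 [161.8  39.1] front@30 [167.9  39.4]
343 380 72 79
349 74 78 rear top@48 [171.2 -41.4] front@48 [160.5 -40.6] front@30 [166.6 -41.4]
357 73 78 rear top@48 [172.2 -58.2] front@48 [159.4 -57.3] front@30 [165.4 -58.4]
365 72 77 rear top@48 [173.2 -75.1] front@48 [160.3 -74.2] front@30 [166.4 -75.5]
373 72 77 rear top@48 [172.  -91.9] front@48 [159.2 -90.9] front@30 [165.2 -92.4]
```

View pics/crop1.png

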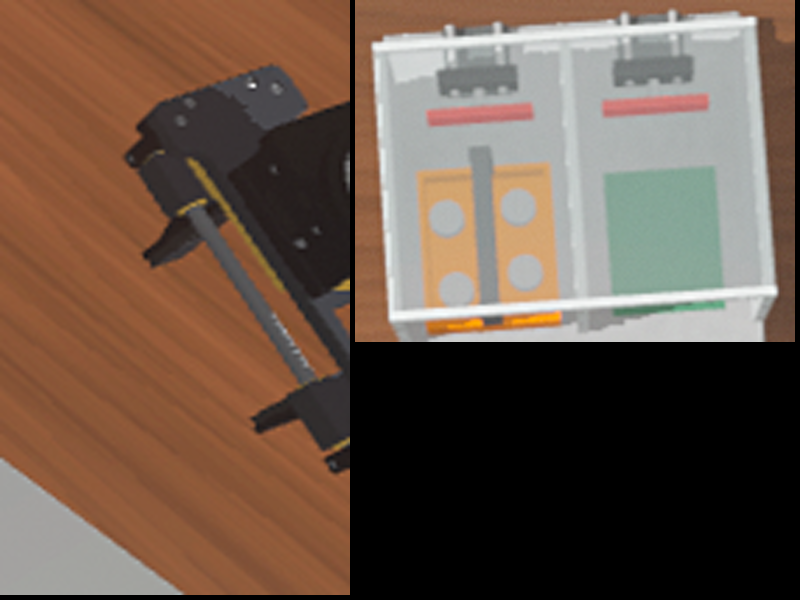

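The crops show straight, slender vertical fingers that cannot reach under the roof. The right shoe's front is at rack x ≈ 164 mm, which puts the tray's end about 14 mm inside. First I'll turn, then move over the bar. The bar centre is (0.447, 0.325) at +20.8°.

```bash
python3 -m pendant '[{"jaw":1,"linear":[0,0,0],"twist":-6.2},{"jaw":1,"linear":[0,0,0],"twist":-6.2},{"jaw":1,"linear":[0,0,0],"twist":-6.2},{"jaw":1,"linear":[0,0,0],"twist":-6.2},{"jaw":1,"linear":[0,0,0],"twist":-6.2},{"jaw":1,"linear":[0,0,0],"twist":-6.3},{"jaw":1,"linear":[0,0,0],"twist":-6.3}]' 20
python3 -m pendant '[{"jaw":1,"linear":[-1.1,-3.4,0],"twist":0},{"jaw":1,"linear":[-1.1,-3.4,0],"twist":0},{"jaw":1,"linear":[-1.1,-3.4,0],"twist":0},{"jaw":1,"linear":[-1.1,-3.4,0],"twist":0},{"jaw":1,"linear":[-1.1,-3.4,0],"twist":0},{"jaw":1,"linear":[-1.1,-3.4,0],"twist":0},{"jaw":1,"linear":[-1.2,-3.4,0],"twist":0},{"jaw":1,"linear":[-1.2,-3.4,0],"twist":0},{"jaw":1,"linear":[-1.2,-3.4,0],"twist":0},{"jaw":1,"linear":[0,0,0],"twist":0},{"jaw":1,"linear":[0,0,0],"twist":0}]'
cat >> h.py <<'E'
def to(o,p,ang=None):
    """tool-frame shift in cm to world point p; twist (deg) to bring tool y to world angle ang (mod 180)"""
    from scipy.spatial.transform import Rotation as R
    M=R.from_quat(o["tool_rot"]).as_matrix(); s=M.T@(np.array(p)-o["position"])*100
    a=np.degrees(np.arctan2(M[1,1],M[0,1])); t=None if ang is None else -(((ang-a)+90)%180-90)
    return np.round(s,2),np.round(a,2),t
Rk=np.array([.645,.0065]);th=np.radians(5.2);ex=np.array([np.cos(th),np.sin(th)]);ey=np.array([-ex[1],ex[0]])
def rk(x,y,z): return [*(Rk+x/1000*ex+y/1000*ey),z]
def rkinv(p): return np.round(1000*(np.asarray(p)[:2]-Rk)@np.c_[ex,ey],1)
E
python3 -c "
from rig import robot;from h import *
o=robot.get_obs();print(o['position'],o['ft_force'],to(o,[.447,.325,.06],110.8))"
```

```text
time: 0.73
position: [0.2425, 0.5757, 0.2391]
tool_rot: [-0.183, 0.983, -0.0, -0.0]
ft_force: [0.3, -0.3, 0.6]
grip_width: 0.087
grip_force: 0.0
time: 1.65
position: [0.4477, 0.3244, 0.2393]
tool_rot: [-0.178, 0.984, 0.0, -0.0]
ft_force: [-0.2, 0.3, -0.0]
grip_width: 0.087
grip_force: 0.0
[0.44767638 0.32440174 0.23930395] [-0.22039505  0.28802876 -0.03767321] (array([ 0.03,  0.08, 17.93]), np.float64(110.51), np.float64(-0.29106941303602696))
```

```bash
python3 -m pendant '[{"jaw":1,"linear":[0,0.1,3],"twist":-0.3},{"jaw":1,"linear":[0,0,3],"twist":0},{"jaw":1,"linear":[0,0,3],"twist":0},{"jaw":1,"linear":[0,0,3],"twist":0},{"jaw":1,"linear":[0,0,3],"twist":0},{"jaw":1,"linear":[0,0,2],"twist":0},{"jaw":1,"linear":[0,0,0.9],"twist":0},{"jaw":0.4,"linear":[0,0,0],"twist":0},{"jaw":0.25,"linear":[0,0,0],"twist":0},{"jaw":0.1,"linear":[0,0,0],"twist":0},{"jaw":0.1,"linear":[0,0,0],"twist":0},{"jaw":0.1,"linear":[0,0,0],"twist":0}]' 40
python3 -m pendant '[{"jaw":0,"linear":[0,0,0],"twist":0},{"jaw":0,"linear":[0,0,0],"twist":0},{"jaw":0,"linear":[0,0,0],"twist":0},{"jaw":0,"linear":[0,0,0],"twist":0},{"jaw":0,"linear":[0,0,0],"twist":0},{"jaw":0,"linear":[0,0,0],"twist":0}]' 40
```

```text
time: 2.65
position: [0.4469, 0.3274, 0.062]
tool_rot: [-0.183, 0.983, 0.0, 0.001]
ft_force: [0.3, -1.0, -0.6]
grip_width: 0.0614
grip_force: 0.0
time: 3.15
position: [0.4461, 0.3268, 0.0605]
tool_rot: [-0.183, 0.983, -0.0, -0.0]
ft_force: [-0.8, -0.0, -0.4]
grip_width: 0.0215
grip_force: 0.0
```

```bash
python3 -m pendant '[{"jaw":0,"linear":[0,0,0],"twist":0},{"jaw":0,"linear":[0,0,0],"twist":0},{"jaw":0,"linear":[0,0,0],"twist":0},{"jaw":0,"linear":[0,0,0],"twist":0},{"jaw":0,"linear":[0,0,0],"twist":0}]' 40
python3 -m pendant '[{"jaw":0,"linear":[0,0,-0.4],"twist":0},{"jaw":0,"linear":[0,0,-0.8],"twist":0},{"jaw":0,"linear":[0,0,-1.4],"twist":0},{"jaw":0,"linear":[0,0,-1.4],"twist":0},{"jaw":0,"linear":[0,0,-1.4],"twist":0},{"jaw":0,"linear":[0,0,-1.2],"twist":0},{"jaw":0,"linear":[0,0,-0.6],"twist":0},{"jaw":0,"linear":[0,0,0],"twist":0},{"jaw":0,"linear":[0,0,0],"twist":0},{"jaw":0,"linear":[0,0,0],"twist":0}]'
python3 - <<'E'
from rig import robot,cams
from h import *
o=robot.get_obs();print(o['position'],o['ft_force'],o['moment'],o['grip_width'],o['grip_force'])
for n in("top","scene"):
    c=cams.camera(n);W=cloud(c);X,Y,Z=np.moveaxis(W,-1,0);H,S,V=cv2.split(cv2.cvtColor(c["color"],cv2.COLOR_BGR2HSV))
    m=blob((H>100)&(H<125)&(S>150)&(c["depth"]>0)&(X<.62)&(Y>.15));P=W[m]
    P=P[(P[:,2]>np.percentile(P[:,2],85))]
    b=np.linalg.lstsq(np.c_[P[:,:2]-P[:,:2].mean(0),np.ones(len(P))],P[:,2],rcond=None)[0];print(n,"rim plane",b,rect(P))
print(to(o,rk(-25,-66,.13),95.2))
E
```

```text
time: 3.57
position: [0.4462, 0.3267, 0.0605]
tool_rot: [-0.183, 0.983, -0.0, -0.0]
ft_force: [0.4, -3.1, 0.7]
grip_width: 0.0135
grip_force: 40.0
time: 4.4
position: [0.4454, 0.3267, 0.1319]
tool_rot: [-0.183, 0.983, -0.0, -0.001]
ft_force: [-1.1, -0.0, -5.7]
grip_width: 0.0136
grip_force: 40.0
[0.44535393 0.32666238 0.13189248] [-1.08537297 -0.04389606 -5.65475035] [0.04168219 0.01841426 0.01603597] 0.013551052093804533 39.99951604753733
top rim plane [ 0.01071519 -0.02258786  0.0946605 ] (array([408.2, 268.8]), array([31.1, 64.3]), 74.3)
scene rim plane [-0.03039924  0.00248845  0.09499114] (array([474.1, 340. ]), array([88.3, 99.6]), 21.7)
(array([ -2.93, -42.72,   0.18]), np.float64(111.05), np.float64(15.849996791481402))
```

```bash
python3 -c "
from rig import robot;from h import *
o=robot.get_obs();print(to(o,rk(-95,-66,.132),95.2))"
```

```text
(array([ 3.81e+00, -4.08e+01, -3.00e-02]), np.float64(111.05), np.float64(15.846323375989314))
```

```bash
python3 -m pendant '[{"jaw":0,"linear":[0,-0.5,0],"twist":0},{"jaw":0,"linear":[0.1,-1,0],"twist":0},{"jaw":0,"linear":[0.2,-1.5,0],"twist":0},{"jaw":0,"linear":[0.2,-2,0],"twist":0},{"jaw":0,"linear":[0.2,-2.3,0],"twist":0},{"jaw":0,"linear":[0.2,-2.5,0],"twist":0},{"jaw":0,"linear":[0.2,-2.5,0],"twist":0},{"jaw":0,"linear":[0.2,-2.5,0],"twist":0},{"jaw":0,"linear":[0.2,-2.5,0],"twist":0},{"jaw":0,"linear":[0.2,-2.5,0],"twist":0},{"jaw":0,"linear":[0.3,-2.5,0],"twist":0},{"jaw":0,"linear":[0.3,-2.5,0],"twist":0}]'
python3 -m pendant '[{"jaw":0,"linear":[0.2,-2.5,0],"twist":0},{"jaw":0,"linear":[0.2,-2.5,0],"twist":0},{"jaw":0,"linear":[0.2,-2.5,0],"twist":0},{"jaw":0,"linear":[0.2,-2.3,0],"twist":0},{"jaw":0,"linear":[0.2,-2,0],"twist":0},{"jaw":0,"linear":[0.2,-1.5,0],"twist":0},{"jaw":0,"linear":[0.2,-1.2,0],"twist":0},{"jaw":0,"linear":[0.1,-0.8,0],"twist":0},{"jaw":0,"linear":[0,-0.5,0],"twist":0}]'
python3 -m pendant '[{"jaw":0,"linear":[0,0,0],"twist":1.5},{"jaw":0,"linear":[0,0,0],"twist":3},{"jaw":0,"linear":[0,0,0],"twist":3.5},{"jaw":0,"linear":[0,0,0],"twist":3.5},{"jaw":0,"linear":[0,0,0],"twist":2.8},{"jaw":0,"linear":[0,0,0],"twist":1.5},{"jaw":0,"linear":[0,0,0],"twist":0},{"jaw":0,"linear":[0,0,0],"twist":0}]'
cat > look.py <<'E'
from rig import robot,cams
from h import *
o=robot.get_obs();print('tcp rk',rkinv(o['position']),o['position'][2],'F',np.round(o['ft_force'],1),'grip',o['grip_width'])
for n in("top","scene"):
    c=cams.camera(n);W=cloud(c);X,Y,Z=np.moveaxis(W,-1,0);H,S,V=cv2.split(cv2.cvtColor(c["color"],cv2.COLOR_BGR2HSV))
    m=(H>100)&(H<125)&(S>150)&(c["depth"]>0)&(X>.45)&(X<.85)&(Y<.05)&(Y>-.18);m=blob(m);P=W[m]
    z=np.percentile(P[:,2],97);P=P[P[:,2]>z-.006];r=rect(P);print(n,"rim z",z.round(4),"rk centre",rkinv(np.array(r[0])/1000),r[1],r[2])
E
python3 look.py; python3 -c "
from rig import robot;from h import *
o=robot.get_obs();print(to(o,rk(-90,-66,.0985),95.2))"
```

```text
time: 5.5
position: [0.5138, 0.085, 0.1324]
tool_rot: [-0.182, 0.983, -0.0, -0.0]
ft_force: [1.0, -0.3, -4.1]
grip_width: 0.0136
grip_force: 40.0
time: 6.25
position: [0.5562, -0.0666, 0.1323]
tool_rot: [-0.182, 0.983, 0.0, -0.0]
ft_force: [-0.9, -0.5, -4.3]
grip_width: 0.0135
grip_force: 40.0
time: 6.92
position: [0.5561, -0.0649, 0.1325]
tool_rot: [-0.047, 0.999, 0.0, -0.0]
ft_force: [-0.1, 0.6, -4.4]
grip_width: 0.0136
grip_force: 40.0
tcp rk [-95.  -63.1] 0.13246796528195806 F [-0.1  0.6 -4.4] grip 0.0135678519274984
top rim z 0.0947 rk centre [-76.7 -17. ] [14.8  4.8] 32.6
scene rim z 0.0963 rk centre [-74.  -40.6] [117.5 173.4] 44.1
(array([-0.48, -0.26,  3.4 ]), np.float64(95.32), np.float64(0.12052952229569769))
```

```bash
python3 -m pendant '[{"jaw":0,"linear":[-0.1,-0.1,0.4],"twist":0.1},{"jaw":0,"linear":[-0.2,-0.1,0.8],"twist":0},{"jaw":0,"linear":[-0.2,-0.1,0.9],"twist":0},{"jaw":0,"linear":[0,0,0.8],"twist":0},{"jaw":0,"linear":[0,0,0.5],"twist":0},{"jaw":0,"linear":[0,0,0.2],"twist":0},{"jaw":0,"linear":[0,0,0],"twist":0},{"jaw":0,"linear":[0,0,0],"twist":0}]'
python3 -c "
from rig import robot,cams;from h import *
o=robot.get_obs();print(rkinv(o['position']),o['position'],o['ft_force'])
c=cams.camera('scene');cv2.imwrite('pics/s1.png',cv2.resize(c['color'][180:420,100:420],None,fx=2.5,fy=2.5))"
```

```text
time: 7.68
position: [0.5616, -0.0682, 0.0963]
tool_rot: [-0.045, 0.999, 0.0, -0.0]
ft_force: [-0.0, -0.8, -4.0]
grip_width: 0.0137
grip_force: 40.0
[-89.8 -66.8] [ 0.56163504 -0.06818766  0.09628966] [-0.02337312 -0.75747066 -3.98741415]
```

View pics/s1.png

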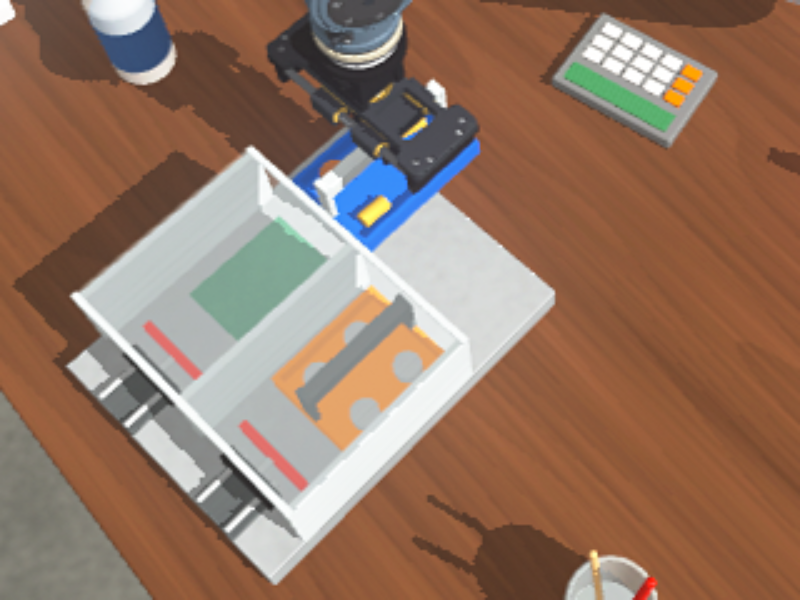

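The picture shows the tray held straight in front of the right bay, its leading post at (328,190) just before the roof edge. I'll go in and set it down.

```bash
python3 -m pendant '[{"jaw":0,"linear":[-0.4,0,0],"twist":0},{"jaw":0,"linear":[-0.8,0,0],"twist":0},{"jaw":0,"linear":[-1,0,0],"twist":0},{"jaw":0,"linear":[-1.2,0,0],"twist":0},{"jaw":0,"linear":[-1.2,0,0],"twist":0},{"jaw":0,"linear":[-1,0,0],"twist":0},{"jaw":0,"linear":[-0.6,0,0],"twist":0},{"jaw":0,"linear":[-0.3,0,0],"twist":0},{"jaw":0,"linear":[0,0,0.1],"twist":0},{"jaw":0,"linear":[0,0,0.2],"twist":0},{"jaw":0,"linear":[0,0,0.1],"twist":0},{"jaw":0,"linear":[0,0,0],"twist":0}]'
python3 -m pendant '[{"jaw":0,"linear":[0,0,0.1],"twist":0},{"jaw":0,"linear":[0,0,0],"twist":0},{"jaw":0,"linear":[0,0,0.1],"twist":0},{"jaw":0,"linear":[0,0,0],"twist":0},{"jaw":0,"linear":[0,0,0],"twist":0}]'
python3 -c "
from rig import robot;from h import *
o=robot.get_obs();print(rkinv(o['position']),o['position'],o['ft_force'],o['moment'])"
```

```text
time: 8.73
position: [0.6254, -0.0622, 0.092]
tool_rot: [-0.045, 0.999, 0.0, -0.001]
ft_force: [0.1, 0.1, -3.9]
grip_width: 0.0138
grip_force: 40.0
time: 9.15
position: [0.6265, -0.0624, 0.0906]
tool_rot: [-0.045, 0.999, -0.0, 0.0]
ft_force: [-0.1, -0.6, -3.8]
grip_width: 0.0137
grip_force: 40.0
[-24.7 -67. ] [ 0.62645245 -0.0624294   0.09057522] [-0.06290244 -0.60966855 -3.83580164] [ 0.09217911  0.03917296 -0.00326829]
```

```bash
for i in 1 2; do python3 -m pendant '[{"jaw":0,"linear":[0,0,0.07],"twist":0},{"jaw":0,"linear":[0,0,0],"twist":0},{"jaw":0,"linear":[0,0,0],"twist":0}]'|grep -E 'force|pos'; done
```

```text
position: [0.6265, -0.0624, 0.0905]
ft_force: [-2.1, 0.7, 1.7]
grip_force: 40.0
position: [0.6265, -0.0624, 0.0905]
ft_force: [-3.5, 0.3, 7.1]
grip_force: 40.0
```

```bash
python3 -m pendant '[{"jaw":0,"linear":[0,0,-0.1],"twist":0},{"jaw":0.2,"linear":[0,0,0],"twist":0},{"jaw":0.35,"linear":[0,0,0],"twist":0},{"jaw":0.35,"linear":[0,0,0],"twist":0},{"jaw":0.35,"linear":[0,0,0],"twist":0},{"jaw":0.35,"linear":[0,0,-1],"twist":0},{"jaw":0.35,"linear":[0,0,-2],"twist":0},{"jaw":0.35,"linear":[0,0,-2],"twist":0},{"jaw":0.35,"linear":[0,0,-1],"twist":0},{"jaw":0.3,"linear":[2,0,0],"twist":0},{"jaw":0.2,"linear":[3,0,0],"twist":0},{"jaw":0,"linear":[3,0,0],"twist":0}]' 20
python3 -m pendant '[{"jaw":0,"linear":[3,0,0],"twist":0},{"jaw":0,"linear":[1,0,0],"twist":0},{"jaw":0,"linear":[0,0,0],"twist":0},{"jaw":0,"linear":[0,0,0],"twist":0},{"jaw":0,"linear":[0,0,0],"twist":0},{"jaw":0,"linear":[0,0,0],"twist":0}]'
cat > trayx.py <<'E'
from rig import robot,cams
from h import *
o=robot.get_obs();print('t',o['time'],'tcp rk',rkinv(o['position']),o['position'][2].round(4),'F',np.round(o['ft_force'],1),'w',o['grip_width'].round(4))
print(to(o,rk(-135,-66,.074),95.2))
for n in("top","scene"):
    c=cams.camera(n);W=cloud(c);X,Y,Z=np.moveaxis(W,-1,0);H,S,V=cv2.split(cv2.cvtColor(c["color"],cv2.COLOR_BGR2HSV))
    m=(H>98)&(H<125)&(S>120)&(X>.45)&(X<.9)&(Y<.05)&(Y>-.18);m=blob(m)
    v,u=np.where(m);P=np.array([ray(c,a,b,.052)[:2] for a,b in zip(u,v)]);q=1000*(P-Rk)@np.c_[ex,ey]
    print(n,m.sum(),'rim-ray x: %.1f..%.1f y: %.1f..%.1f'%(q[:,0].min(),q[:,0].max(),q[:,1].min(),q[:,1].max()))
    e=[(y,q[abs(q[:,1]-y)<3,0].min().round(1)) for y in range(-110,-20,12) if (abs(q[:,1]-y)<3).any()];print('  near edge',[(y,float(x)) for y,x in e])
    cv2.imwrite(f'pics/{n}_t%d.png'%(o['time']*10),c['color'])
E
python3 trayx.py
```

```text
time: 10.65
position: [0.5467, -0.0697, 0.1509]
tool_rot: [-0.045, 0.999, -0.0, 0.001]
ft_force: [-0.3, 0.2, 0.4]
grip_width: 0.0198
grip_force: 0.0
time: 11.15
position: [0.5092, -0.0736, 0.1504]
tool_rot: [-0.045, 0.999, -0.001, 0.001]
ft_force: [0.8, 0.8, -0.1]
grip_width: 0.0004
grip_force: 0.0Traceback (most recent call last):
  File "trayx.py", line 3, in <module>
    o=robot.get_obs();print('t',o['time'],'tcp rk',rkinv(o['position']),o['position'][2].round(4),'F',np.round(o['ft_force'],1),'w',o['grip_width'].round(4))
                                                                                                                                    ^^^^^^^^^^^^^^^^^^^^^
AttributeError: 'float' object has no attribute 'round'
```

```bash
sed -i "s/o\['grip_width'\].round(4)/o['grip_width']/" trayx.py; python3 trayx.py
```

```text
t 11.15 tcp rk [-142.5  -67.5] 0.1504 F [ 0.8  0.8 -0.1] w 0.00043768026028558895
(array([-0.73,  0.16,  7.65]), np.float64(95.17), np.float64(-0.02917143714627457))
top 303 rim-ray x: -58.1..13.1 y: -59.4..-16.9
  near edge [(-62, 8.3), (-50, -7.7), (-38, -21.6), (-26, -43.8)]
scene 725 rim-ray x: -99.9..-17.1 y: -71.5..-5.8
  near edge [(-74, -50.9), (-62, -91.7), (-50, -99.4), (-38, -98.6), (-26, -99.3)]
```

```bash
python3 -m pendant '[{"jaw":0,"linear":[0,0,2],"twist":0},{"jaw":0,"linear":[0,0,2.5],"twist":0},{"jaw":0,"linear":[0,0,2],"twist":0},{"jaw":0,"linear":[0,0,1.2],"twist":0},{"jaw":0,"linear":[-1,0,0],"twist":0},{"jaw":0,"linear":[-1,0,0],"twist":0},{"jaw":0,"linear":[-0.8,0,0],"twist":0},{"jaw":0,"linear":[0,0,0],"twist":0}]'
for i in 1 2 3 4 5; do python3 -m pendant '[{"jaw":0,"linear":[-0.3,0,0],"twist":0}]' | grep -E 'pos|ft'; done
```

```text
time: 11.92
position: [0.5392, -0.0713, 0.0745]
tool_rot: [-0.045, 0.999, -0.001, 0.003]
ft_force: [0.1, -0.0, 0.5]
grip_width: 0.0001
grip_force: 0.0
position: [0.5389, -0.0704, 0.0741]
ft_force: [-1.2, 0.2, 0.9]
position: [0.5411, -0.07, 0.0739]
ft_force: [-4.2, -1.3, 3.1]
position: [0.5426, -0.0695, 0.0736]
ft_force: [-4.4, -0.8, 3.1]
position: [0.5452, -0.0692, 0.0734]
ft_force: [-3.1, -0.3, 1.7]
position: [0.5486, -0.069, 0.0733]
ft_force: [-4.6, -0.4, 3.3]
```

```bash
for i in 1 2 3 4 ; do python3 -m pendant '[{"jaw":0,"linear":[-0.2,0,0],"twist":0}]' | grep -E 'pos|ft'; done; python3 -m pendant '[{"jaw":0,"linear":[0,0,0],"twist":0},{"jaw":0,"linear":[0,0,0],"twist":0}]' | grep -E 'pos|ft'; python3 trayx.py
```

```text
position: [0.5513, -0.0689, 0.0732]
ft_force: [-4.1, -0.3, 3.6]
position: [0.5534, -0.0688, 0.0731]
ft_force: [-4.2, -0.5, 2.4]
position: [0.5555, -0.0686, 0.0731]
ft_force: [-3.7, -0.5, 2.4]
position: [0.5576, -0.0685, 0.0731]
ft_force: [-4.1, -1.4, 2.8]
position: [0.5585, -0.0686, 0.0731]
ft_force: [-0.8, 0.9, 0.9]
t 12.8333 tcp rk [-93. -67.] 0.0731 F [-0.8  0.9  0.9] w 0.0003008618407664108
(array([ 4.2 ,  0.09, -0.1 ]), np.float64(95.14), np.float64(-0.057233423812078854))
top 17 rim-ray x: -1.5..11.2 y: -23.9..-16.9
  near edge [(-26, 10.8)]
scene 536 rim-ray x: -82.0..-17.1 y: -72.3..-6.0
  near edge [(-74, -68.1), (-62, -74.2), (-50, -82.0), (-38, -81.2), (-26, -82.0)]
```

```bash
python3 -m pendant '[{"jaw":0.3,"linear":[1,0,0],"twist":0},{"jaw":0.3,"linear":[0,0,-0.8],"twist":0},{"jaw":0.3,"linear":[0,0,-0.8],"twist":0},{"jaw":0.3,"linear":[0,0,0],"twist":0},{"jaw":0.3,"linear":[0,0,0],"twist":0},{"jaw":0.3,"linear":[-1,0,0],"twist":0},{"jaw":0.3,"linear":[-1.2,0,0],"twist":0},{"jaw":0.3,"linear":[-0.7,0,0],"twist":0},{"jaw":0.1,"linear":[0,0,0],"twist":0},{"jaw":0,"linear":[0,0,0],"twist":0},{"jaw":0,"linear":[0,0,0],"twist":0},{"jaw":0,"linear":[0,0,0],"twist":0}]' 20
python3 -m pendant '[{"jaw":0,"linear":[0.5,0,0],"twist":0},{"jaw":0,"linear":[1,0,0],"twist":0},{"jaw":0,"linear":[1.2,0,0],"twist":0},{"jaw":0,"linear":[1.2,0,0],"twist":0},{"jaw":0,"linear":[0.8,0,0],"twist":0},{"jaw":0,"linear":[0.3,0,0],"twist":0},{"jaw":0,"linear":[0,0,0],"twist":0},{"jaw":0,"linear":[0,0,0],"twist":0}]'; python3 trayx.py
```

```text
time: 13.93
position: [0.5762, -0.0668, 0.089]
tool_rot: [-0.045, 0.999, 0.0, -0.0]
ft_force: [-0.1, 0.8, -1.6]
grip_width: 0.0157
grip_force: 20.0
time: 14.6
position: [0.5259, -0.0712, 0.089]
tool_rot: [-0.045, 0.999, 0.0, -0.001]
ft_force: [-2.1, -0.6, -1.9]
grip_width: 0.0155
grip_force: 20.0
t 14.6 tcp rk [-125.7  -66.6] 0.089 F [-2.1 -0.6 -1.9] w 0.01554630023204998
(array([0.93, 0.06, 1.5 ]), np.float64(95.15), np.float64(-0.04887274650067752))
top 202 rim-ray x: -43.4..12.6 y: -59.1..-16.9
  near edge [(-62, 8.3), (-50, 4.9), (-38, 1.2), (-26, -31.2)]
scene 981 rim-ray x: -131.7..-17.1 y: -71.4..-5.4
  near edge [(-74, -80.1), (-62, -121.6), (-50, -129.4), (-38, -130.0), (-26, -120.4)]
```

```bash
python3 -m pendant '[{"jaw":0.3,"linear":[0,0,0],"twist":0},{"jaw":0.3,"linear":[0,0,0],"twist":0},{"jaw":0.3,"linear":[0,0,0],"twist":0},{"jaw":0.3,"linear":[1,0,0],"twist":0},{"jaw":0.3,"linear":[1.4,0,0],"twist":0},{"jaw":0,"linear":[1,0,0.4],"twist":0},{"jaw":0,"linear":[0,0,0.7],"twist":0},{"jaw":0,"linear":[0,0,0.5],"twist":0},{"jaw":0,"linear":[0,0,0],"twist":0},{"jaw":0,"linear":[0,0,0],"twist":0}]' 20
cat > v.py <<'E'
from rig import robot;from h import *
o=robot.get_obs();print(round(o['time'],3),'x',rkinv(o['position']),'z',o['position'][2].round(4),'F',np.round(o['ft_force'],1),'w',round(o['grip_width'],4),'qd',np.round(o['joint_velocities'][[1,2]],2))
E
python3 v.py
python3 -m pendant '[{"jaw":0,"linear":[-4.1,0,0],"twist":0}]' >/dev/null; python3 v.py
python3 -m pendant '[{"jaw":0,"linear":[-4.1,0,0],"twist":0}]'>/dev/null; python3 v.py
python3 -m pendant '[{"jaw":0,"linear":[0,0,0],"twist":0}]'>/dev/null; python3 v.py
python3 -m pendant '[{"jaw":0,"linear":[0,0,0],"twist":0},{"jaw":0,"linear":[0,0,0],"twist":0}]'>/dev/null
python3 trayx.py
```

```text
time: 15.53
position: [0.4936, -0.0746, 0.0728]
tool_rot: [-0.045, 0.999, -0.0, 0.0]
ft_force: [-0.0, 0.4, 0.7]
grip_width: 0.003
grip_force: 0.0
15.533 x [-158.1  -67. ] z 0.0728 F [-0.   0.4  0.7] w 0.003 qd [-0.01 -0.01]
15.617 x [-129.4  -63. ] z 0.0712 F [-6.1 -1.3 -0.9] w 0.0013 qd [ 0.39 -1.35]
15.7 x [-80.3 -65.5] z 0.0722 F [-0.5 -1.9 -1.3] w 0.0006 qd [ 0.42 -1.36]
15.783 x [-66.7 -69.1] z 0.0745 F [ 2.1 -0.2  0.1] w 0.0005 qd [-0.03  0.12]
t 15.95 tcp rk [-76.8 -66.5] 0.0729 F [ 0.1  0.1 -1. ] w 0.00039980605652708157
(array([ 5.82,  0.05, -0.1 ]), np.float64(95.19), np.float64(-0.010724373135388987))Traceback (most recent call last):
  File "trayx.py", line 7, in <module>
    m=(H>98)&(H<125)&(S>120)&(X>.45)&(X<.9)&(Y<.05)&(Y>-.18);m=blob(m)
                                                               ~~~~^^^
  File "h.py", line 13, in blob
    n,l,s,_=cv2.connectedComponentsWithStats(m.astype(np.uint8)); i=1+np.argmax(s[1:,4]); return l==i
                                                                      ~~~~~~~~~^^^^^^^^^
    return _wrapfunc(a, 'argmax', axis=axis, out=out, **kwds)
    return bound(*args, **kwds)
ValueError: attempt to get argmax of an empty sequence
```

```bash
sed -i 's/("top","scene")/("scene",)/' trayx.py; python3 trayx.py
```

```text
t 16.0 tcp rk [-77.7 -66.4] 0.0729 F [-0.6 -0.6  0.3] w 0.0004691458861025352
(array([ 5.73,  0.04, -0.1 ]), np.float64(95.17), np.float64(-0.03166436765853575))
scene 630 rim-ray x: -6.6..121.0 y: -70.1..-31.8
  near edge [(-62, -6.6), (-50, -4.5), (-38, 5.9)]
```

```bash
python3 -c "
import cv2
i=cv2.imread('pics/scene_t160.png');cv2.imwrite('pics/s2.png',cv2.resize(i[180:420,100:420],None,fx=2.5,fy=2.5,interpolation=cv2.INTER_CUBIC))"
```

```text
(no output)
```

View pics/s2.png

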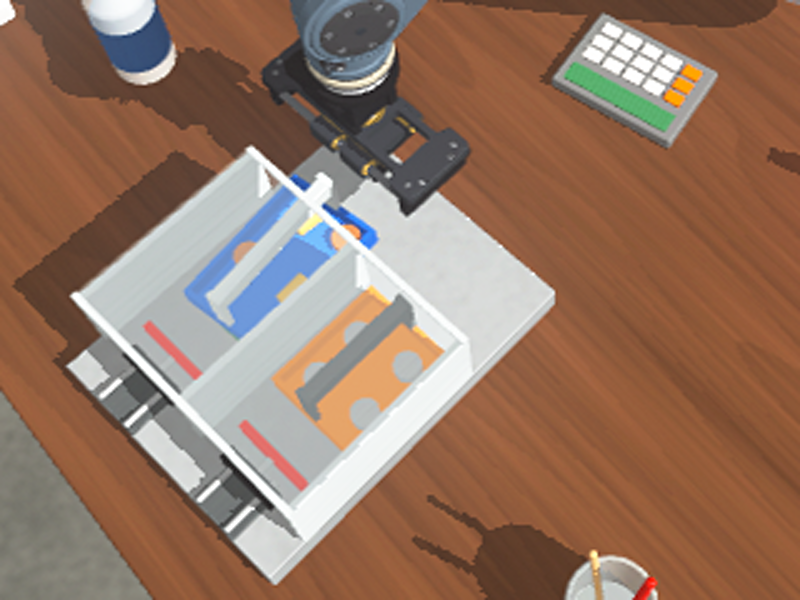

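The picture shows the tray straight in the right bay, all parts inside, with its near end still slightly out on the apron: corner about (377,238), bar end about (322,178). One practice shove coasted well past the finger's stop. I'll compute how far.

```bash
cat > nr.py <<'E'
from h import *
import sys
c=eval(open('cal.txt').read()) if 0 else None
from rig import cams
c=cams.camera('scene');cv2.imwrite('pics/scene_last.png',c['color'])
W=cloud(c);H,S,V=cv2.split(cv2.cvtColor(c["color"],cv2.COLOR_BGR2HSV))
q=((W[...,:2]-Rk)@np.c_[ex,ey])*1000
ok=(c['depth']>0)&(q[...,1]>-125)&(q[...,1]<-8)&(q[...,0]>-160)&(q[...,0]<-2)
for nm,m in(('rim',ok&(H>98)&(H<125)&(S>110)&(abs(W[...,2]-.052)<.005)),('bar',ok&(abs(W[...,2]-.1)<.005)&(S<60)&(V>110))):
    if m.sum(): print(nm,m.sum(),'x min/1%%: %.1f %.1f'%(q[m][:,0].min(),np.percentile(q[m][:,0],3)),[ (y,round(float(q[m&(abs(q[...,1]-y)<4)][:,0].min()),1)) for y in range(-114,-10,8) if (m&(abs(q[...,1]-y)<4)).any()])
E
python3 nr.py; python3 v.py
```

```text
rim 74 x min/1%: -33.4 -32.9 [(-114, -25.2), (-106, -25.4), (-98, -24.5), (-66, -24.4), (-58, -30.0), (-50, -32.3), (-42, -33.1), (-34, -32.9), (-26, -33.4), (-18, -32.9)]
bar 68 x min/1%: -30.2 -28.5 [(-82, -25.0), (-74, -29.2), (-66, -30.2), (-58, -28.0)]
16.1 x [-78.  -66.5] z 0.073 F [-0.1  0.8  0.1] w -0.0 qd [-0. -0.]
```

```bash
python3 -m pendant '[{"jaw":0.3,"linear":[0,0,-0.8],"twist":0},{"jaw":0.3,"linear":[0,0,-0.8],"twist":0},{"jaw":0.3,"linear":[-0.8,0,0],"twist":0},{"jaw":0.3,"linear":[-1.5,0,0],"twist":0},{"jaw":0.3,"linear":[-1.5,0,0],"twist":0},{"jaw":0.3,"linear":[-1.2,0,0],"twist":0},{"jaw":0.3,"linear":[-0.5,0,0],"twist":0},{"jaw":0.1,"linear":[0,0,0],"twist":0},{"jaw":0,"linear":[0,0,0],"twist":0},{"jaw":0,"linear":[0,0,0],"twist":0},{"jaw":0,"linear":[0,0,0],"twist":0},{"jaw":0,"linear":[0,0,0],"twist":0}]' 20 >/dev/null; python3 v.py
python3 -m pendant '[{"jaw":0,"linear":[0.5,0,0],"twist":0},{"jaw":0,"linear":[1,0,0],"twist":0},{"jaw":0,"linear":[1.5,0,0],"twist":0},{"jaw":0,"linear":[1.5,0,0],"twist":0},{"jaw":0,"linear":[1.5,0,0],"twist":0},{"jaw":0,"linear":[1.5,0,0],"twist":0},{"jaw":0,"linear":[1.2,0,0],"twist":0},{"jaw":0,"linear":[0.8,0,0],"twist":0},{"jaw":0,"linear":[0.4,0,0],"twist":0},{"jaw":0,"linear":[0,0,0],"twist":0},{"jaw":0,"linear":[0,0,0],"twist":0}]'>/dev/null; python3 v.py; python3 nr.py
```

```text
17.1 x [-22.2 -67. ] z 0.0891 F [-0.5 -0.5  0.5] w 0.0029 qd [ 0. -0.]
18.017 x [-120.1  -67.1] z 0.0893 F [ 0.8 -1.1 -0.4] w 0.0004 qd [ 0.01 -0.02]
bar 21 x min/1%: -12.4 -11.9 [(-74, -11.1), (-66, -12.4)]
```

The jaws had not opened in time, so the fingers nudged the tray to near end ≈ −12 mm. It is still grippable, so I'll pull it back with the jaws open beforehand.

```bash
python3 -m pendant '[{"jaw":0.35,"linear":[-0.8,0,0],"twist":0},{"jaw":0.35,"linear":[-1.5,0,0],"twist":0},{"jaw":0.35,"linear":[-1.5,0,0],"twist":0},{"jaw":0.35,"linear":[-1.5,0,0],"twist":0},{"jaw":0.35,"linear":[-1.2,0,0],"twist":0},{"jaw":0.35,"linear":[-0.8,0,0],"twist":0},{"jaw":0.35,"linear":[-0.4,0,0],"twist":0},{"jaw":0.35,"linear":[0,0,0],"twist":0}]' 20 >/dev/null; python3 v.py
python3 -m pendant '[{"jaw":0.35,"linear":[-0.5,0,0],"twist":0},{"jaw":0.35,"linear":[-1,0,0],"twist":0},{"jaw":0.35,"linear":[-0.8,0,0],"twist":0},{"jaw":0.35,"linear":[-0.5,0,0],"twist":0},{"jaw":0.35,"linear":[0,0,0],"twist":0},{"jaw":0,"linear":[0,0,0],"twist":0},{"jaw":0,"linear":[0,0,0],"twist":0},{"jaw":0,"linear":[0,0,0],"twist":0},{"jaw":0,"linear":[0,0,0],"twist":0},{"jaw":0,"linear":[0,0,0],"twist":0}]' 20 >/dev/null; python3 v.py;python3 nr.py
```

```text
18.733 x [-42.5 -66.9] z 0.089 F [-0.4 -1.   0.4] w 0.0299 qd [-0.01  0.04]
19.567 x [-16.3 -67.1] z 0.0892 F [-1.5 -2.5  1.8] w 0.0152 qd [-0. -0.]
bar 1 x min/1%: -26.5 -26.5 [(-50, -26.5)]
```

```bash
python3 -m pendant '[{"jaw":0,"linear":[0.3,0,0],"twist":0},{"jaw":0,"linear":[0.8,0,0],"twist":0},{"jaw":0,"linear":[1.3,0,0],"twist":0},{"jaw":0,"linear":[1.5,0,0],"twist":0},{"jaw":0,"linear":[1.5,0,0],"twist":0},{"jaw":0,"linear":[1.5,0,0],"twist":0},{"jaw":0,"linear":[1.5,0,0],"twist":0},{"jaw":0,"linear":[1.3,0,0],"twist":0},{"jaw":0,"linear":[0.8,0,0],"twist":0},{"jaw":0,"linear":[0.4,0,0],"twist":0},{"jaw":0,"linear":[0,0,0],"twist":0},{"jaw":0,"linear":[0,0,0],"twist":0}]' 30 >/dev/null; python3 v.py; python3 nr.py
```

```text
20.617 x [-126.5  -66.3] z 0.0892 F [-4.2 -0.1  3.8] w 0.0154 qd [ 0.   -0.01]
rim 269 x min/1%: -125.1 -123.0 [(-114, -119.1), (-106, -118.0), (-98, -119.6), (-58, -123.3), (-50, -122.4), (-42, -124.4), (-34, -123.9), (-26, -125.1), (-18, -123.6)]
bar 256 x min/1%: -105.6 -102.6 [(-66, -105.6), (-58, -105.1), (-50, -89.3)]
```

```bash
python3 -m pendant '[{"jaw":0.3,"linear":[0,0,0],"twist":0},{"jaw":0.3,"linear":[0,0,0],"twist":0},{"jaw":0.3,"linear":[0,0,0],"twist":0},{"jaw":0.3,"linear":[0.8,0,0],"twist":0},{"jaw":0.3,"linear":[1,0,0],"twist":0},{"jaw":0,"linear":[0.5,0,0.4],"twist":0},{"jaw":0,"linear":[0,0,0.7],"twist":0},{"jaw":0,"linear":[0,0,0.5],"twist":0},{"jaw":0,"linear":[0,0,0],"twist":0},{"jaw":0,"linear":[0,0,0],"twist":0},{"jaw":0,"linear":[0,0,0],"twist":0}]' 20 >/dev/null
cat >> nr.py <<'E'
m=(c['depth']>0)&(abs(W[...,2]-.1)<.006)&(abs(q[...,1]+66)<25)&(q[...,0]>-160)&(q[...,0]<-8)&(S<70)&(V>110)
if m.sum()>60:
    b=cv2.fitLine(q[m].astype(np.float32),cv2.DIST_HUBER,0,.01,.01).ravel();print('bar yaw rel rack deg',np.degrees(np.arctan(b[1]/b[0])),'at',b[2:],'x',q[m][:,0].min(),q[m][:,0].max())
E
python3 v.py; python3 nr.py
```

```text
21.583 x [-147.4  -67. ] z 0.073 F [ 0.8 -0.6 -0.5] w 0.0012 qd [-0.01 -0.  ]
rim 265 x min/1%: -124.7 -122.9 [(-114, -119.2), (-106, -118.1), (-98, -119.5), (-66, -116.0), (-50, -122.5), (-42, -122.9), (-34, -123.5), (-26, -123.6), (-18, -124.7)]
bar 294 x min/1%: -121.9 -118.2 [(-74, -121.2), (-66, -121.9), (-58, -120.7), (-50, -80.2)]
bar yaw rel rack deg 3.7372382 at [-62.99601 -58.98354] x -121.8796292710695 -8.28458422378823
```

```bash
python3 -m pendant '[{"jaw":0.5,"linear":[0,0,-0.8],"twist":0},{"jaw":0.5,"linear":[0,0,-0.8],"twist":0},{"jaw":0.5,"linear":[0,0,0],"twist":0},{"jaw":0.5,"linear":[0,0,0],"twist":0},{"jaw":0.5,"linear":[0,0,0],"twist":0},{"jaw":0.5,"linear":[-1,0,0],"twist":0},{"jaw":0.5,"linear":[-2,0,0],"twist":0},{"jaw":0.5,"linear":[-2.5,0,0],"twist":0},{"jaw":0.5,"linear":[-2.5,0,0],"twist":0},{"jaw":0.5,"linear":[-1.5,0,0],"twist":0},{"jaw":0.5,"linear":[-0.7,0,0],"twist":0},{"jaw":0.5,"linear":[0,0,0],"twist":0}]' 20 >/dev/null; python3 v.py
python3 -m pendant '[{"jaw":0.2,"linear":[0,0,0],"twist":0},{"jaw":0,"linear":[0,0,0],"twist":0},{"jaw":0,"linear":[0,0,0],"twist":0},{"jaw":0,"linear":[0,0,0],"twist":0},{"jaw":0,"linear":[0,0,0],"twist":0},{"jaw":0,"linear":[0,0,0],"twist":0},{"jaw":0,"linear":[0,0,0],"twist":0},{"jaw":0.3,"linear":[0,0,0],"twist":0},{"jaw":0.3,"linear":[0,0,0],"twist":0},{"jaw":0.3,"linear":[0,0,0],"twist":0}]' 50 >/dev/null; python3 v.py; python3 nr.py
```

```text
22.633 x [-43.8 -67. ] z 0.0889 F [-0.4  0.3 -0.6] w 0.0434 qd [-0.02  0.07]
23.467 x [-45.4 -67.3] z 0.0893 F [-0.5  0.3  0.8] w 0.0236 qd [ 0. -0.]
rim 107 x min/1%: -121.8 -120.7 [(-114, -121.8), (-106, -119.4), (-18, -121.3)]
bar 80 x min/1%: -123.3 -121.4 [(-74, -119.4), (-66, -123.3), (-58, -121.4)]
bar yaw rel rack deg 1.7652063 at [-66.00428  -62.624725] x -123.27105521792755 -8.272632126822995
```

```bash
python3 -m pendant '[{"jaw":0.35,"linear":[0,0,0],"twist":0},{"jaw":0.35,"linear":[1,0,0],"twist":0},{"jaw":0.35,"linear":[2,0,0],"twist":0},{"jaw":0.35,"linear":[2.5,0,0],"twist":0},{"jaw":0.35,"linear":[2.5,0,0],"twist":0},{"jaw":0.35,"linear":[1.6,0,0],"twist":0},{"jaw":0.1,"linear":[0.7,0,0],"twist":0},{"jaw":0,"linear":[0,0,0.8],"twist":0},{"jaw":0,"linear":[0,0,0.8],"twist":0},{"jaw":0,"linear":[0,0,0],"twist":0},{"jaw":0,"linear":[0,0,0],"twist":0},{"jaw":0,"linear":[0,0,0],"twist":0}]' 20 >/dev/null
python3 v.py
python3 -m pendant '[{"jaw":0,"linear":[-4.1,0,0],"twist":0}]' >/dev/null; python3 v.py
python3 -m pendant '[{"jaw":0,"linear":[-4.1,0,0],"twist":0}]'>/dev/null; python3 v.py
cat > vc.py <<'E'
from rig import cams
cams.camera('scene')
E
python3 vc.py; python3 v.py
python3 vc.py; python3 v.py
python3 -m pendant '[{"jaw":0,"linear":[0,0,0],"twist":0},{"jaw":0,"linear":[0,0,0],"twist":0}]'>/dev/null
python3 v.py; python3 nr.py
```

```text
24.517 x [-147.7  -67. ] z 0.0728 F [0.1 0.3 0.4] w 0.0025 qd [-0.01  0.01]
24.6 x [-119.7  -62.9] z 0.0711 F [-5.6 -0.6 -2.4] w 0.001 qd [ 0.4  -1.38]
24.683 x [-70.4 -65.4] z 0.0721 F [-0.9 -0.9 -1.8] w 0.0006 qd [ 0.42 -1.36]
24.733 x [-55.7 -68.6] z 0.0742 F [ 8.3 -0.8  0.9] w 0.0004 qd [-0.05  0.02]
24.783 x [-58.2 -68.7] z 0.0743 F [ 0.6 -0.9 -0.6] w 0.0006 qd [-0.02  0.13]
24.95 x [-67.3 -66.4] z 0.0728 F [-0.3  0.2  0.2] w 0.0009 qd [-0.01  0.03]
rim 47 x min/1%: -25.7 -25.0 [(-66, -20.6), (-58, -21.7), (-50, -22.4), (-42, -23.6), (-34, -25.2), (-26, -25.7), (-18, -24.6)]
bar 44 x min/1%: -21.0 -19.9 [(-74, -21.0), (-66, -19.9), (-58, -19.0)]
```

```bash
python3 -m pendant '[{"jaw":0.5,"linear":[0,0,-0.8],"twist":0},{"jaw":0.5,"linear":[0,0,-0.8],"twist":0},{"jaw":0.5,"linear":[0,0,0],"twist":0},{"jaw":0.5,"linear":[0,0,0],"twist":0},{"jaw":0.5,"linear":[0,0,0],"twist":0},{"jaw":0.5,"linear":[-0.8,0,0],"twist":0},{"jaw":0.5,"linear":[-1.5,0,0],"twist":0},{"jaw":0.5,"linear":[-1.5,0,0],"twist":0},{"jaw":0.5,"linear":[-0.9,0,0],"twist":0},{"jaw":0.5,"linear":[-0.4,0,0],"twist":0},{"jaw":0.5,"linear":[0,0,0],"twist":0}]' 20 >/dev/null; python3 v.py
python3 -m pendant '[{"jaw":0.1,"linear":[0,0,0],"twist":0},{"jaw":0,"linear":[0,0,0],"twist":0},{"jaw":0,"linear":[0,0,0],"twist":0},{"jaw":0,"linear":[0,0,0],"twist":0},{"jaw":0,"linear":[0,0,0],"twist":0},{"jaw":0,"linear":[0,0,0],"twist":0},{"jaw":0,"linear":[0,0,0],"twist":0}]' 40 >/dev/null; python3 v.py
python3 -m pendant '[{"jaw":0,"linear":[0.3,0,0],"twist":0},{"jaw":0,"linear":[0.8,0,0],"twist":0},{"jaw":0,"linear":[1.3,0,0],"twist":0},{"jaw":0,"linear":[1.5,0,0],"twist":0},{"jaw":0,"linear":[1.5,0,0],"twist":0},{"jaw":0,"linear":[1.5,0,0],"twist":0},{"jaw":0,"linear":[1.3,0,0],"twist":0},{"jaw":0,"linear":[0.8,0,0],"twist":0},{"jaw":0,"linear":[0.4,0,0],"twist":0},{"jaw":0,"linear":[0,0,0],"twist":0},{"jaw":0.5,"linear":[0,0,0],"twist":0},{"jaw":0.5,"linear":[0,0,0],"twist":0}]' >/dev/null; python3 v.py; python3 nr.py
```

```text
25.917 x [-14.8 -66.9] z 0.0889 F [ 0.4 -0.1  0.7] w 0.0437 qd [-0.01  0.04]
26.5 x [-16.3 -67.1] z 0.0891 F [-1.3 -1.7  0.3] w 0.0153 qd [ 0. -0.]
27.5 x [-108.6  -67.2] z 0.0895 F [-0.5 -0.4 -1. ] w 0.0222 qd [-0.   -0.01]
rim 209 x min/1%: -116.5 -111.8 [(-114, -109.8), (-106, -110.5), (-98, -21.2), (-50, -112.7), (-42, -112.3), (-18, -116.5)]
bar 202 x min/1%: -87.3 -84.3 [(-66, -87.3), (-58, -87.2), (-50, -51.4)]
bar yaw rel rack deg 4.3608017 at [-47.193855 -58.51093 ] x -87.30986429779631 -8.232948233565066
```

```bash
python3 -m pendant '[{"jaw":0.5,"linear":[0,0,0],"twist":0},{"jaw":0.5,"linear":[-1,0,0],"twist":0},{"jaw":0.5,"linear":[-2,0,0],"twist":0},{"jaw":0.5,"linear":[-2,0,0],"twist":0},{"jaw":0.5,"linear":[-1.2,0,0],"twist":0},{"jaw":0.5,"linear":[-0.6,0,0],"twist":0},{"jaw":0.5,"linear":[0,0,0],"twist":0},{"jaw":0.1,"linear":[0,0,0],"twist":0},{"jaw":0,"linear":[0,0,0],"twist":0},{"jaw":0,"linear":[0,0,0],"twist":0},{"jaw":0,"linear":[0,0,0],"twist":0},{"jaw":0,"linear":[0,0,0],"twist":0}]' 50 >/dev/null; python3 v.py
python3 -m pendant '[{"jaw":0,"linear":[0,0,0],"twist":0},{"jaw":0,"linear":[0,0,0],"twist":0},{"jaw":0.35,"linear":[0,0,0],"twist":0},{"jaw":0.35,"linear":[0,0,0],"twist":0},{"jaw":0.35,"linear":[0,0,0],"twist":0},{"jaw":0.35,"linear":[1,0,0],"twist":0},{"jaw":0.35,"linear":[2,0,0],"twist":0},{"jaw":0.35,"linear":[2.5,0,0],"twist":0},{"jaw":0.35,"linear":[2.2,0,0],"twist":0},{"jaw":0.35,"linear":[1.5,0,0],"twist":0},{"jaw":0.35,"linear":[0.6,0,0],"twist":0},{"jaw":0,"linear":[0,0,0.8],"twist":0}]' 50 >/dev/null
python3 -m pendant '[{"jaw":0,"linear":[0,0,0.8],"twist":0},{"jaw":0,"linear":[0,0,0],"twist":0},{"jaw":0,"linear":[0,0,0],"twist":0},{"jaw":0,"linear":[0,0,0],"twist":0},{"jaw":0,"linear":[0,0,0],"twist":0}]' 20 >/dev/null
python3 v.py; python3 nr.py
```

```text
28.55 x [-42.4 -66.4] z 0.0891 F [ 0.5  2.5 -0.5] w 0.0183 qd [ 0. -0.]
29.967 x [-139.   -66.9] z 0.073 F [ 0.4 -0.1 -0.4] w 0.0021 qd [-0.01  0.01]
rim 255 x min/1%: -114.8 -113.9 [(-114, -112.1), (-106, -113.5), (-98, -112.6), (-58, -114.8), (-50, -114.2), (-42, -114.7), (-34, -114.0), (-26, -113.9), (-18, -114.4)]
bar 263 x min/1%: -113.0 -110.2 [(-74, -113.0), (-66, -113.0), (-58, -111.7)]
bar yaw rel rack deg 2.010651 at [-58.908394 -63.040344] x -112.9968730424218 -8.329608119143547
```

```bash
python3 -m pendant '[{"jaw":0,"linear":[-4.1,-0.2,0],"twist":0}]' >/dev/null; python3 v.py
python3 -m pendant '[{"jaw":0,"linear":[-4.1,0.4,0],"twist":0}]'>/dev/null; python3 v.py
python3 -m pendant '[{"jaw":0,"linear":[1.5,0,0],"twist":0}]'>/dev/null; python3 v.py
python3 -m pendant '[{"jaw":0,"linear":[1,0,0],"twist":0},{"jaw":0,"linear":[2,0,0],"twist":0},{"jaw":0,"linear":[1,0,0],"twist":0},{"jaw":0,"linear":[0,0,0],"twist":0}]'>/dev/null
python3 v.py; python3 nr.py
```

```text
30.1 x [-111.7  -64.4] z 0.0711 F [-2.9 -0.8 -2.5] w 0.0003 qd [ 0.42 -1.4 ]
30.183 x [-61.6 -64.2] z 0.0723 F [ 0.2 -2.1 -1.9] w 0.0007 qd [ 0.42 -1.35]
30.267 x [-57.6 -68.6] z 0.0757 F [ 2.4 -2.1  1.1] w 0.0005 qd [-0.21  0.67]
30.6 x [-115.4  -64. ] z 0.073 F [-0.8 -0.2 -1.7] w 0.0005 qd [ 0.01 -0.07]
bar 13 x min/1%: -8.5 -8.4 [(-74, -7.6), (-66, -8.1), (-58, -8.5)]
```

```bash
python3 -m pendant '[{"jaw":0.5,"linear":[0,-0.2,-0.8],"twist":0},{"jaw":0.5,"linear":[0,0,-0.8],"twist":0},{"jaw":0.5,"linear":[-0.8,0,0],"twist":0},{"jaw":0.5,"linear":[-1.5,0,0],"twist":0},{"jaw":0.5,"linear":[-1.5,0,0],"twist":0},{"jaw":0.5,"linear":[-1.5,0,0],"twist":0},{"jaw":0.5,"linear":[-1.2,0,0],"twist":0},{"jaw":0.5,"linear":[-0.5,0,0],"twist":0},{"jaw":0.5,"linear":[0,0,0],"twist":0},{"jaw":0.5,"linear":[0,0,0],"twist":0}]' 20 >/dev/null; python3 v.py; python3 -c "
from rig import cams;import cv2
i=cams.camera('scene')['color'];cv2.imwrite('pics/s3.png',cv2.resize(i[180:420,100:420],None,fx=2.5,fy=2.5,interpolation=cv2.INTER_CUBIC))"
```

```text
31.483 x [-42.6 -66.7] z 0.0892 F [ 0.4 -0.2  0.5] w 0.0433 qd [-0.01  0.03]
```

View pics/s3.png

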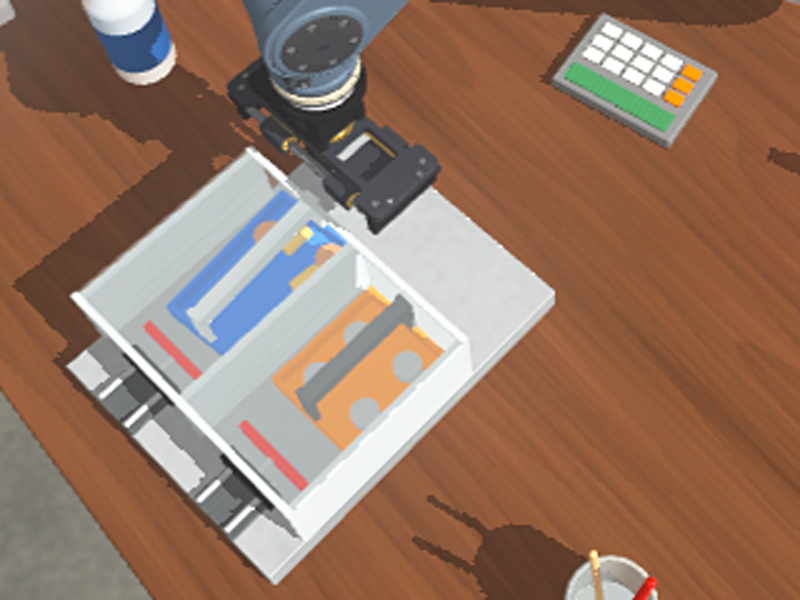

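The picture shows the tray straight with all four parts inside, its near end about 8 mm outside the roof and roughly 22 mm short of the shoe. The practised shove is repeatable. I'll pull the tray back once more for the real run.

```bash
python3 -m pendant '[{"jaw":0.4,"linear":[-0.6,0,0],"twist":0},{"jaw":0.4,"linear":[-0.9,0,0],"twist":0},{"jaw":0.4,"linear":[-0.8,0,0],"twist":0},{"jaw":0.4,"linear":[-0.4,0,0],"twist":0},{"jaw":0.4,"linear":[-0.2,0,0],"twist":0},{"jaw":0.1,"linear":[0,0,0],"twist":0},{"jaw":0,"linear":[0,0,0],"twist":0},{"jaw":0,"linear":[0,0,0],"twist":0},{"jaw":0,"linear":[0,0,0],"twist":0},{"jaw":0,"linear":[0,0,0],"twist":0},{"jaw":0,"linear":[0,0,0],"twist":0}]' 30 >/dev/null; python3 v.py
python3 -m pendant '[{"jaw":0,"linear":[0.3,0,0],"twist":0},{"jaw":0,"linear":[0.8,0,0],"twist":0},{"jaw":0,"linear":[1.2,0,0],"twist":0},{"jaw":0,"linear":[1.3,0,0],"twist":0},{"jaw":0,"linear":[1.3,0,0],"twist":0},{"jaw":0,"linear":[1.2,0,0],"twist":0},{"jaw":0,"linear":[0.7,0,0],"twist":0},{"jaw":0,"linear":[0.3,0,0],"twist":0},{"jaw":0,"linear":[0,0,0],"twist":0},{"jaw":0.4,"linear":[0,0,0],"twist":0},{"jaw":0.4,"linear":[0,0,0],"twist":0},{"jaw":0.4,"linear":[0,0,0],"twist":0}]'>/dev/null; python3 v.py; python3 nr.py
```

```text
32.45 x [-14.2 -67. ] z 0.089 F [-1.  -0.2 -0.5] w 0.0151 qd [-0. -0.]
33.45 x [-83.6 -67.2] z 0.0895 F [-0.1  0.3  0.1] w 0.0279 qd [0. 0.]
rim 175 x min/1%: -82.6 -80.6 [(-114, -76.6), (-106, -76.3), (-98, -77.1), (-90, -72.3), (-58, -79.6), (-50, -81.2), (-42, -81.2), (-34, -81.7), (-18, -82.6)]
bar 139 x min/1%: -61.5 -59.1 [(-66, -59.6), (-58, -61.5), (-50, -43.2)]
bar yaw rel rack deg 2.7502828 at [-33.82388 -60.21809] x -61.53678261777447 -8.029992858098337
```

```bash
python3 -m pendant '[{"jaw":0.5,"linear":[-1,0,0],"twist":0},{"jaw":0.5,"linear":[-1.8,0,0],"twist":0},{"jaw":0.5,"linear":[-1.8,0,0],"twist":0},{"jaw":0.5,"linear":[-1,0,0],"twist":0},{"jaw":0.5,"linear":[-0.4,0,0],"twist":0},{"jaw":0.3,"linear":[0,0,0],"twist":0},{"jaw":0,"linear":[0,0,0],"twist":0},{"jaw":0,"linear":[0,0,0],"twist":0},{"jaw":0,"linear":[0,0,0],"twist":0},{"jaw":0,"linear":[0,0,0],"twist":0},{"jaw":0,"linear":[0,0,0],"twist":0},{"jaw":0,"linear":[0,0,0],"twist":0}]' 50 >/dev/null; python3 v.py
python3 -m pendant '[{"jaw":0,"linear":[0,0,0],"twist":0},{"jaw":0,"linear":[0,0,0],"twist":0},{"jaw":0.35,"linear":[0,0,0],"twist":0},{"jaw":0.35,"linear":[0,0,0],"twist":0},{"jaw":0.35,"linear":[0,0,0],"twist":0},{"jaw":0.35,"linear":[1,0,0],"twist":0},{"jaw":0.35,"linear":[2,0,0],"twist":0},{"jaw":0.35,"linear":[2.2,0,0],"twist":0},{"jaw":0.35,"linear":[1.8,0,0],"twist":0},{"jaw":0.35,"linear":[1,0,0],"twist":0},{"jaw":0.35,"linear":[0.4,0,0],"twist":0},{"jaw":0,"linear":[0,0,0.8],"twist":0}]' 50 >/dev/null
python3 -m pendant '[{"jaw":0,"linear":[0,0,0.8],"twist":0},{"jaw":0,"linear":[0,0,0],"twist":0},{"jaw":0,"linear":[0,0,0],"twist":0},{"jaw":0,"linear":[0,0,0],"twist":0},{"jaw":0,"linear":[0,0,0],"twist":0}]' 20 >/dev/null
python3 v.py; python3 nr.py
```

```text
34.5 x [-25.4 -66.5] z 0.089 F [-1.2  1.   0.2] w 0.0133 qd [ 0. -0.]
35.917 x [-108.2  -66.9] z 0.073 F [0.  0.1 0.4] w 0.0024 qd [-0.01  0.  ]
rim 188 x min/1%: -80.7 -79.8 [(-114, -78.4), (-106, -78.5), (-98, -78.4), (-50, -79.7), (-42, -80.6), (-34, -79.9), (-26, -80.1), (-18, -80.7)]
bar 198 x min/1%: -80.3 -77.6 [(-74, -79.5), (-66, -80.3), (-58, -80.0)]
bar yaw rel rack deg 0.5616349 at [-43.84283 -63.20667] x -80.26067036205893 -8.209865800510284
```

```bash
python3 -m pendant '[{"jaw":0,"linear":[-0.2,0,0],"twist":0},{"jaw":0,"linear":[0,0,0],"twist":0},{"jaw":0,"linear":[0,0,0],"twist":0}]' >/dev/null; python3 v.py
python3 -m pendant '[{"jaw":0,"linear":[-4.1,-0.2,0],"twist":0}]' >/dev/null; python3 v.py
python3 -m pendant '[{"jaw":0,"linear":[-4.1,0.4,0],"twist":0}]'>/dev/null; python3 v.py
python3 -m pendant '[{"jaw":0,"linear":[1.5,0,0],"twist":0}]'>/dev/null; python3 v.py
python3 -m pendant '[{"jaw":0,"linear":[1,0,0],"twist":0},{"jaw":0,"linear":[2,0,0],"twist":0},{"jaw":0,"linear":[2,0,0],"twist":0},{"jaw":0,"linear":[1,0,-1],"twist":0},{"jaw":0,"linear":[1,0,-2],"twist":0},{"jaw":0,"linear":[1,0,-2],"twist":0},{"jaw":0,"linear":[1,0,-2],"twist":0},{"jaw":0,"linear":[0,0,0],"twist":0}]'>/dev/null
python3 v.py; python3 - <<'E'
from rig import cams;import cv2,numpy as np
a=cams.camera('scene')['color'];b=cams.camera('top')['color']
a=cv2.resize(a[225:400,110:300],None,fx=2.3,fy=2.3,interpolation=cv2.INTER_CUBIC);b=cv2.resize(b[40:220,325:415],None,fx=3.2,fy=3.2,interpolation=cv2.INTER_CUBIC)
o=np.zeros((600,800,3),np.uint8);o[:a.shape[0],:a.shape[1]]=a;o[:b.shape[0],500:500+b.shape[1]]=b;cv2.imwrite('pics/s4.png',o)
E
```

```text
36.217 x [-106.4  -66.9] z 0.0734 F [ 0.2 -0.6  0.5] w 0.0007 qd [-0.    0.01]
36.3 x [-79.3 -64.6] z 0.0708 F [-13.6   0.2   1.5] w 0.0007 qd [ 0.45 -1.41]
36.383 x [-29.1 -64.4] z 0.072 F [-0.3 -1.2 -1.8] w 0.0007 qd [ 0.46 -1.39]
36.467 x [-25.2 -68.2] z 0.0756 F [ 2.2 -1.8  1. ] w -0.0001 qd [-0.22  0.69]
37.133 x [-129.9  -65.1] z 0.1462 F [ 0.7 -0.8  0.7] w 0.0004 qd [ 0.06 -0.02]
```

View pics/s4.png

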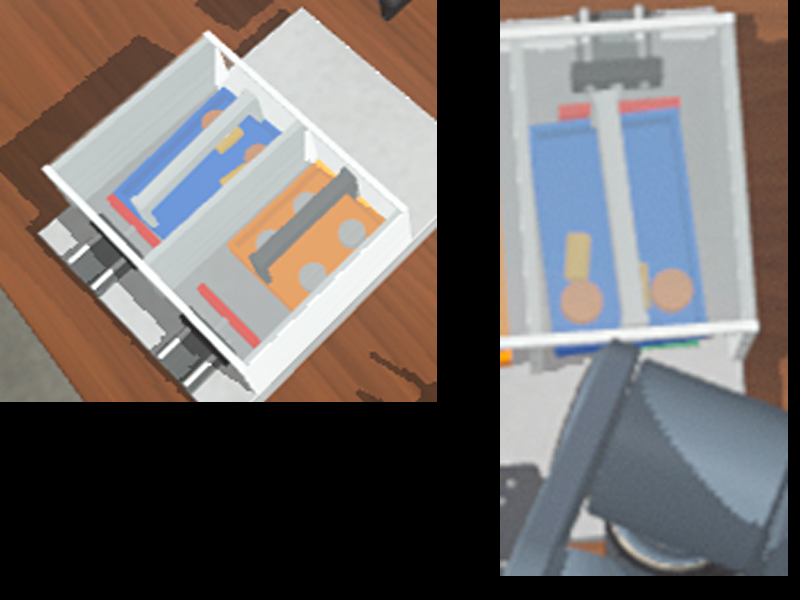

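The shove worked: the tray lies fully under the roof with its far edge next to the red shoe (scene crop around (130,215)) and all four parts inside. I'll measure the remaining gap and whether the spring is compressed.

```bash
cat > fin.py <<'E'
import pickle
from h import *
from rig import cams
def red(c,n):
    i=c['color'].astype(int);m=(i[...,2]-np.maximum(i[...,0],i[...,1])>45).astype(np.uint8)
    v,u=np.where(m);P=np.array([ray(c,a,b,.048)[:2] for a,b in zip(u,v)]);q=1000*(P-Rk)@np.c_[ex,ey];k=(q[:,0]>140)&(q[:,0]<200)&(abs(q[:,1]+66)<45);q=q[k]
    for y in range(-100,-30,12):
        s=q[abs(q[:,1]-y)<6];print('   y',y,'red %.1f..%.1f n%d'%(s[:,0].min(),s[:,0].max(),len(s)) if len(s) else None,end='')
    print()
def blue(c):
    H,S,V=cv2.split(cv2.cvtColor(c["color"],cv2.COLOR_BGR2HSV));v,u=np.where((H>100)&(H<125)&(S>80))
    P=np.array([ray(c,a,b,.052)[:2] for a,b in zip(u,v)]);q=1000*(P-Rk)@np.c_[ex,ey];q=q[(abs(q[:,1]+66)<60)&(q[:,0]>-60)&(q[:,0]<190)]
    for y in range(-112,-20,12):
        s=q[abs(q[:,1]-y)<5]
        if len(s): print('   y',y,'blue %.1f..%.1f'%(s[:,0].min(),s[:,0].max()),end='')
    print()
d=pickle.load(open('d0.pkl','rb'))
for n in('scene','top'):
    c=cams.camera(n);print(n,'before');red(d[n],n);print(n,'now');red(c,n);blue(c)
E
python3 fin.py
```

```text
scene before
   y -100 red 164.2..171.7 n20   y -88 red 164.2..171.7 n21   y -76 red 164.2..171.7 n21   y -64 red 164.2..171.6 n19   y -52 red 164.2..171.6 n21   y -40 red 164.1..171.6 n21
scene now
   y -100 red 167.2..174.7 n19   y -88 red 167.2..174.7 n21   y -76 red 167.2..174.6 n21   y -64 red 165.7..174.6 n20   y -52 red 165.6..174.6 n24   y -40 red 165.6..174.5 n25
   y -112 blue 17.6..98.3   y -100 blue 16.2..164.5   y -88 blue 26.5..164.5   y -76 blue 161.5..164.5   y -64 blue 21.0..164.5   y -52 blue 13.5..164.5   y -40 blue 12.4..163.0   y -28 blue 14.4..161.5
top before
   y -100 red 159.9..170.6 n28   y -88 red 160.1..171.5 n36   y -76 red 161.0..172.4 n35   y -64 red 159.8..171.1 n31   y -52 red 160.4..171.8 n34   y -40 red 159.9..172.0 n32
top now
   y -100 red 168.5..174.9 n16   y -88 red 168.6..173.6 n17   y -76 red 167.5..174.5 n23   y -64 red 168.2..172.5 n3   y -52 red 167.6..174.0 n4   y -40 red 165.6..174.6 n28
   y -112 blue 13.1..132.1   y -100 blue 11.9..164.5   y -88 blue 10.8..163.6   y -76 blue 11.1..162.3   y -64 blue 9.9..12.0   y -52 blue 23.4..155.4   y -40 blue 9.5..160.5   y -28 blue 8.1..160.8
```

The shoe is held 3 mm back by the tray in both views and the tray is at rest. The robot is clear, so I'm handing in.

```bash
python3 -c "
from rig import robot
print(robot.hand_in())"
```

```text
the job is handed in; nothing more can be done
None
```

The blue tray is in the right bay, fully under the roof with all four parts still inside, resting against the red stop (spring pressed about 3 mm) and let go; because the fingers can't reach under the roof, it coasted the last stretch after a short push rather than being slid in by hand, and it sits 1–2° off straight.

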